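# Comb kiln rods into the grooves of a finds tray

## Task

Two fired-clay kiln rods lie askew across the ridges of the grooved finds tray. Take the blue-handled comb (not the scrubbing brush), comb it across the tray so that both rods drop into grooves and lie there parallel, without touching the rods with the gripper's fingers. Then stand the comb upright on its pegs on the table again, off the tray, and let go.

Things in the scene. Friction and masses are not known exactly. Their poses are not given: they have to be found in the camera images.
- comb_grip (a point): Loose comb, 0.16 kg, standing on its pegs; point: centre of its blue grip block, 65 mm above the peg tips, z up. Grip: 60 (x) by 22 (y) by 50 mm tall; pinch it across y. Below it a wooden head 124 (x) by 30 (y) mm, 28 to 40 mm above the tips; then two rows of 7 round-tipped steel pegs, 6 mm thick, 18 mm apart, the rows along x at y = -11 and 11. A dark scrubbing brush lies nearby.
- tray: Fixed grooved grey tray, wooden frame; origin: centre of underside. Outside 172 (x) by 262 (y) mm. Nine grooves along x, each 22 wide, 156 long, pitch 28, centres y = -112 to 112 mm. Groove floors 6 mm, rounded ridge tops 21 mm above the underside. Walls 8 thick, 32 high, but the -y wall only 21 (level with the ridges): the comb comes in over it, pegs along the grooves, and sweeps to +y.
- rod_a: Smooth fired-clay rod, 100 mm long, 14 mm thick, about 35 g; origin at its centre, x along it. Starts across the ridges in the tray's -y half, 28 to 46 degrees from the grooves, at least 15 mm clear of the -y wall. Centre 28 mm above the tray's underside there, 13 mm when in a groove.
- rod_b: A second rod like rod_a, starting in the tray's +y half, turned the other way. A rod across the ridges stands 14 mm above them; pushed by peg tips passing about 5 mm above the ridges it turns parallel and drops into a free groove. Rods in grooves are below the ridge tops: the pegs pass over them.

How it is judged:
On the way:
1. the comb is brought down over the tray, near the ridges (x of comb_grip in the frame of tray between -0.08 and 0.08 m and y of comb_grip in the frame of tray between -0.13 and 0.13 m and z of comb_grip in the frame of tray below 0.108 m), for 0.2 s.
At the end, for the whole second after the job is handed in: Both rods lie in grooves of the tray, parallel to them within 10 degrees, their centres at least 4 mm below the ridge tops, at rest; the comb stands upright within 10 degrees on the table (grip centre less than 75 mm above the table, so not on the tray), released (angle between the x axis of each of rod_a, rod_b and the x axis of tray, either way round below 0.175 rad and z of each of rod_a, rod_b in the frame of tray below 0.017 m and x of rod_a in the frame of tray between -0.08 and 0.08 m and y of rod_a in the frame of tray between -0.125 and 0.125 m and linear speed of each of rod_a, rod_b below 0.02 m/s and x of rod_b in the frame of tray between -0.08 and 0.08 m and y of rod_b in the frame of tray between -0.125 and 0.125 m and angle between comb_grip's own z axis and vertical below 0.17 rad and height (world z) of comb_grip below 0.075 m and contact force between the fingers and anything else below 0.2 N); the robot touches nothing.
It fails at once if the fingers touch a rod (contact force between the fingers and rod_a above 0.3 N or contact force between the fingers and rod_b above 0.3 N).
It also fails if it takes over 64 s, if anything falls off the work surface, if the arm or the gripper's body presses on something with over 40 N, if the wrist force passes 120 N, or if a joint passes its speed limit or range.

## Robot

A 6-joint arm with a two-finger parallel gripper is mounted at the origin on the work surface. World frame = base frame: x ahead of the robot, y to its left, z up, the work surface at z = 0. Lengths are in m, angles in rad, forces in N, time in s.
With the tool pointing down it reaches from about 0.35 to 0.975 m from the base axis. Payload 4.9 kg.
Tool frame: the origin (TCP) lies on the centre line of the jaws, within the pads' length; the fingertips stand 14 mm ahead of it and the grasp point (between the pads) lies 5 mm behind it (bot.nose_length is the distance from the TCP to the fingertips, in m); x points along the fingers, z is the direction in which the jaws open and shut, and the axes are right-handed (so a half turn about x gives the same grasp; the last joint's range is limited). The gripper opens to 85 mm and grips with 20 to 120 N. Pads are 22 mm wide; open, the fingers measure 114 mm over their backs; the gripper's body (76 mm by 85 mm) begins 54 mm behind the grasp point. The pads swing forward as they close: fully open they stand 13 mm farther back than shut.
Start: joints at [-1.402, 0.053, 1.613, -0, 1.476, -0.119], TCP at [0.177, -0.599, 0.245] pointing down, gripper open.
Joint ranges: [-3.01, 3.01], [-1.01, 2.22], [0.06, 2.58], [-1.02, 4.17], [0.09, 2.62], [-3.14, 3.14]. Speed limits (rad/s): [2.57, 2.57, 3.14, 3.14, 3.14, 3.14].

## Interface

Orientations are given as a rotation vector (axis times angle).
In Python, from rig import bot gives the robot as it stands.
- The arm moves only by the tool arm_command, never from a script. Its argument "plan" is a list of rows, each a list of 2 entries, a list of its own where there are three numbers: the shift along the tool's x, y, z in mm, then the turn, a rotation vector about the tool's x, y, z in rad. A call has 1 to 20 rows; each row is the pose to reach, as a shift and turn from the pose measured when the call began, along the tool's axes at that moment; what a row does not reach only later rows make up. A row lasts 1/12 s, in which the tool goes at most 41.7 mm and 7.16 degrees, less where a joint would pass 70% of its speed; a pose out of reach is approached as far as the arm can. A call with a gripper value outside its range is refused whole. "claw" is the opening, from 0 (shut) to 1 (fully open), set as the call begins (left out, the last holds). The fingers move at their own pace and stop on an object; "squeeze" is the grip in N (left out, the last holds). Time passes only in rows, so rows that repeat a pose let the fingers close. It gives the time, the measured TCP pose, the force and the opening at its end, in the units of the state.
- bot.state(): the state, without advancing time (a new reading comes with each control period).
- bot.capture(name): name is "side" or "top" or "wrist"; returns a dict with "pixels" (420x560x3 uint8, blue, green, red), "fov_y" (degrees; the focal length in pixels is half the picture's height over the tangent of half this angle, whatever the lens; pixels are square), "cx", "cy" (the principal point, pixels), "k1" (the pictures are not rectified: a ray, as slopes to the right and down, at radius r is drawn at 1 + k1 r^2 times it, then the intrinsics apply), "xyz" and "rotation" of the camera in the world. Camera axes: x right, y up, looking along -z (the intrinsics and any distortion apply to the point x, -y, -z); pixel columns grow to the right and rows downward; lengths in m; the calibration is good to about 2 mm. A picture is of the moment at which its call begins. There is no depth.
- bot.finish_job(): hands the job in, once; it reports no verdict.
The state is a dict: "t": time; "qpos": joint angles; "joint_velocities": joint speeds; "joint_torque": joint torques, N m; "position": TCP position; "tcp_rot": TCP orientation; "wrist_force": force on the tool from outside, world axes, zero at the start; "ft_torque": the same for the moment, N m; "gripper_width": finger opening in m.
Only numpy, scipy, OpenCV 4.12 (cv2) and the standard library are available. Lean on these libraries where they do the work, as an engineer would, in place of code of your own. Each camera call takes 0.05 s, during which the arm holds its last target.

## Working session

There is one attempt and no reset: what is moved stays moved. The work goes in short steps, Python scripts to look and compute and a tool call to move; the robot and the scene stay as the last step left them, time stands still between calls to the robot, and variables do not carry over. Pictures are saved under pics/ and viewed, and the job is handed in when it is done.

Besides the shell and the picture viewer there is one more tool, called as name([rows], argument=value, ...), one row to a line, values as JSON. arm_command: Moves the arm, as the interface text tells. Its arguments: {"type":"object","properties":{"plan":{"type":"array","items":{"type":"array"}},"claw":{"type":"number"},"squeeze":{"type":"number"}},"required":["plan"]}

```bash
mkdir -p pics; ls; cat > h.py <<'E'
import numpy as np, cv2
from scipy.spatial.transform import Rotation as R
from scipy.optimize import least_squares
import pickle
def cam(c):
    h,w=c["pixels"].shape[:2]; f=h/2/np.tan(np.radians(c["fov_y"])/2)
    Rm=np.array(c["rotation"],float)
    if Rm.shape==(3,): Rm=R.from_rotvec(Rm).as_matrix()
    elif Rm.size==4: print("quat?",Rm)
    return f,c["cx"],c["cy"],c["k1"],np.array(c["xyz"]),Rm.reshape(3,3)
def proj(c,P):
    f,cx,cy,k,t,Rm=cam(c); p=(np.atleast_2d(P)-t)@Rm
    s=np.c_[p[:,0]/-p[:,2],-p[:,1]/-p[:,2]]; r2=(s**2).sum(1,keepdims=True)
    return s*(1+k*r2)*f+[cx,cy]
def pix2plane(c,uv,z):
    f,cx,cy,k,t,Rm=cam(c); uv=np.atleast_2d(np.array(uv,float)); d=(uv-[cx,cy])/f; s=d.copy()
    for _ in range(30): s=d/(1+k*(s**2).sum(1,keepdims=True))
    r=np.c_[s[:,0],-s[:,1],-np.ones(len(s))]@Rm.T
    return t+r*((z-t[2])/r[:,2])[:,None]
E
python3 - <<'E'
from h import *
from rig import bot
for n in ["top","side","wrist"]:
    c=bot.capture(n); cv2.imwrite(f"pics/{n}0.png",c["pixels"]); pickle.dump(c,open(n+"0.pkl","wb"))
    print(n,{k:v for k,v in c.items() if k!="pixels"})
print(bot.state(), bot.nose_length)
E
```

```text
pics
top {'fov_y': 57.87604876089556, 'cx': 277.02160751333423, 'cy': 211.23906138159418, 'k1': -0.07546572658260008, 'xyz': array([ 0.42999777, -0.07500549,  0.92150428]), 'rotation': array([ 0.14616598, -0.10659549, -1.5616588 ])}
side {'fov_y': 57.823310939675, 'cx': 276.99451120033586, 'cy': 211.9076606753357, 'k1': -0.08087405552765817, 'xyz': array([0.51552619, 0.4289406 , 0.52334809]), 'rotation': array([ 0.01292179, -1.26337051, -2.79918494])}
wrist {'fov_y': 59.655064545174774, 'cx': 277.3207996625911, 'cy': 204.9270145418924, 'k1': -0.034448026121310045, 'xyz': array([ 0.24907711, -0.57709424,  0.37259276]), 'rotation': array([-0.25574825,  0.19451453, -1.27167427])}
{'t': 0.15, 'qpos': array([-1.40201985e+00,  5.32638511e-02,  1.61398137e+00,  1.68296728e-05,
        1.47599859e+00, -1.18996765e-01]), 'joint_velocities': array([ 0.00082884, -0.00049601, -0.00242692,  0.00048727,  0.00092052,
       -0.00080179]), 'joint_torque': array([ 6.03386470e-04, -3.94242454e+01, -3.70722091e+01, -1.54154754e-04,
        4.64027398e-03, -1.16160061e-05]), 'position': array([ 0.17731425, -0.59883642,  0.2443074 ]), 'tcp_rot': array([ 0.99577218,  1.33291647, -0.99385994]), 'wrist_force': array([ 0.04813405, -0.20947386,  0.44452012]), 'ft_torque': array([ 0.01233561,  0.0803986 , -0.02731022]), 'gripper_width': 0.08556184526018097} 0.014
```

View pics/top0.png

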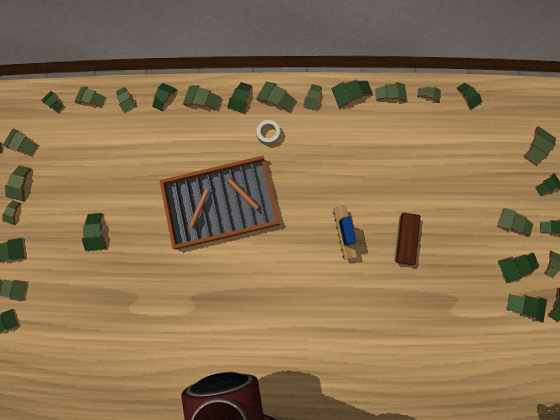

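View pics/side0.png

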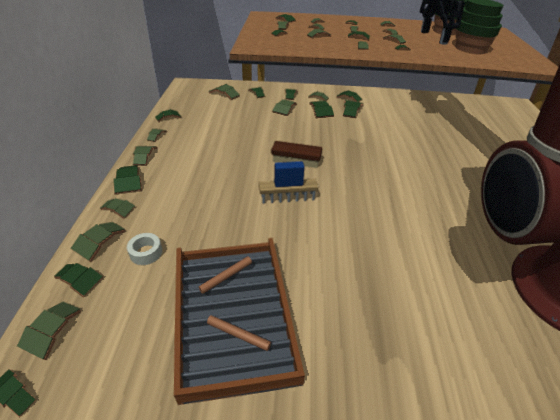

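View pics/wrist0.png

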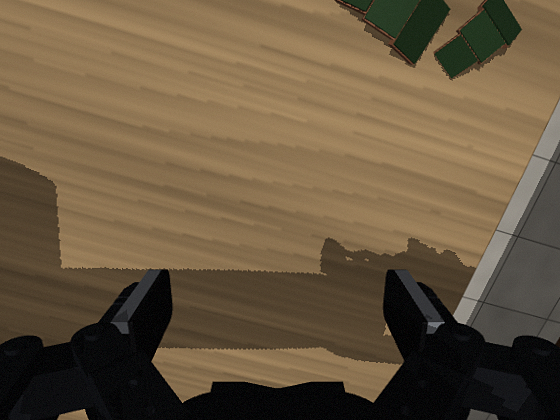

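```bash
python3 - <<'E'
from h import *
a=pickle.load(open("top0.pkl","rb"))["pixels"][145:275,150:430]
b=pickle.load(open("side0.pkl","rb"))["pixels"][130:410,150:340]
cv2.imwrite("pics/z1.png",cv2.resize(a,None,fx=2.85,fy=2.85,interpolation=cv2.INTER_CUBIC))
cv2.imwrite("pics/z2.png",cv2.resize(b,None,fx=2.1,fy=2.1,interpolation=cv2.INTER_CUBIC))
E
```

```text
(no output)
```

View pics/z1.png

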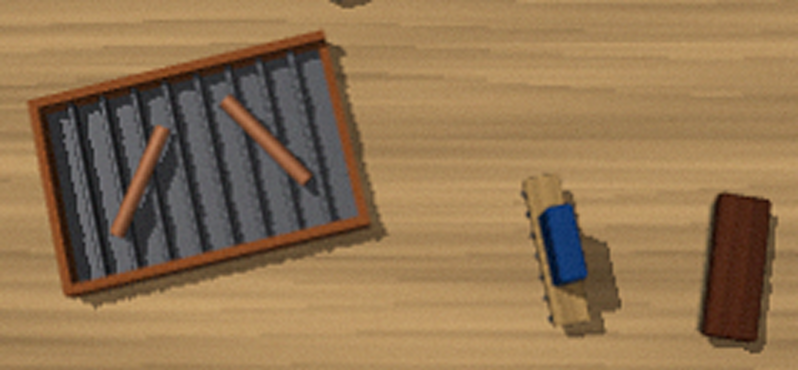

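View pics/z2.png

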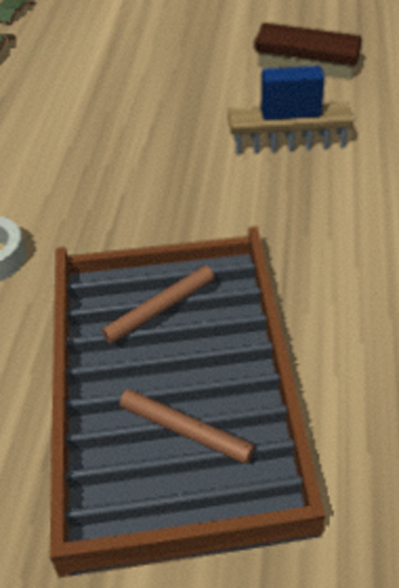

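```bash
cat >> h.py <<'E'
from scipy.optimize import minimize
S=4
def hullmask(c,P):
    uv=proj(c,P); h,w=c["pixels"].shape[:2]; m=np.zeros((h*S,w*S),np.uint8)
    cv2.fillConvexPoly(m,cv2.convexHull(np.round((uv+.5)*S*16-8).astype(np.int32)),255,shift=4)
    return m
def boxpts(sx,sy,z0,z1): return np.array([[x,y,z] for x in(-sx/2,sx/2) for y in(-sy/2,sy/2) for z in(z0,z1)])
def rz(a): return np.array([[np.cos(a),-np.sin(a),0],[np.sin(a),np.cos(a),0],[0,0,1]])
def place(p,P): return P@rz(p[2]).T+[p[0],p[1],0]
def fit(cams,masks,P,p0,place=place,d=(.006,.006,.05)):
    big=[cv2.resize(m,None,fx=S,fy=S,interpolation=cv2.INTER_LINEAR)>127 for m in masks]
    def cost(p):
        s=0
        for c,b in zip(cams,big):
            h=hullmask(c,place(p,P))>0; s+=1-(h&b).sum()/max(1,(h|b).sum())
        return s
    sim=np.vstack([p0]+[np.array(p0)+np.eye(3)[i]*d[i] for i in range(3)])
    r=minimize(cost,p0,method="Nelder-Mead",options=dict(initial_simplex=sim,xatol=1e-5,fatol=1e-5,maxiter=150))
    return r.x,r.fun
def big_blob(m,near=None):
    n,l,st,ce=cv2.connectedComponentsWithStats(m.astype(np.uint8)); i=1+np.argmax(st[1:,4]); return ((l==i)*255).astype(np.uint8)
def cyl(L,r,z):
    a=np.linspace(0,2*np.pi,24,endpoint=False)
    return np.array([[x,r*np.cos(t),z+r*np.sin(t)] for x in(-L/2,L/2) for t in a])
E
cat > meas.py <<'E'
from h import *
T=pickle.load(open("top0.pkl","rb"));Sd=pickle.load(open("side0.pkl","rb"))
# tray
top=np.array([(30,101),(323,33),(68,293),(370,222)])/2.85+[150,145]-.5
sid=np.array([(57,548),(60,250),(323,517),(253,230)])/2.1+[150,130]-.5
M=np.array([[.086,.131,.032],[.086,-.131,.032],[-.086,.131,.032],[-.086,-.131,.032]])
f=lambda p:np.r_[(proj(T,place(p,M))-top).ravel(),(proj(Sd,place(p,M))-sid).ravel()]
r=least_squares(f,[.5,0,.2]);print("tray",r.x,np.degrees(r.x[2]));print(np.round(r.fun,1));tr=r.x
def blue(c):
    b,g,rr=[c["pixels"][...,i].astype(int) for i in range(3)]; return big_blob((b>rr+30)&(b>g+20))
ms=[blue(T),blue(Sd)];print([m.sum()//255 for m in ms])
m=cv2.moments(ms[0]);p=pix2plane(T,[m["m10"]/m["m00"],m["m01"]/m["m00"]],.07)[0]
for k in ([0],[1],[0,1]):
    x,fn=fit([[T,Sd][i] for i in k],[ms[i] for i in k],boxpts(.06,.022,.04,.09),[p[0],p[1],tr[2]]);print("comb",x,np.degrees(x[2]),fn)
cb=x
# rods
def rodmask(c,poly):
    b,g,rr=[c["pixels"][...,i].astype(int) for i in range(3)]
    m=(rr>b+22)&(rr>60); pm=np.zeros(m.shape,np.uint8);cv2.fillConvexPoly(pm,np.int32(np.round(poly)),1)
    return big_blob(m&(pm>0))
inner=np.array([[.072,.115,.03],[.072,-.115,.03],[-.072,-.115,.03],[-.072,.115,.03]])
for n,zt,zs in (("a",[(222,97),(310,183)],[(110,335),(210,272)]),("b",[(163,130),(118,233)],[(125,396),(248,456)])):
    e=pix2plane(T,np.array(zt)/2.85+[150,145],.028); d=e[1]-e[0]
    es=pix2plane(Sd,np.array(zs)/2.1+[150,130],.028)
    p0=[*e.mean(0)[:2],np.arctan2(d[1],d[0])]
    mm=[]
    for c,z,s,o in((T,zt,2.85,(150,145)),(Sd,zs,2.1,(150,130))):
        ln=(np.array(z)/s+o).astype(np.float32);dd=ln[1]-ln[0];dd/=np.hypot(*dd);nn=np.array([-dd[1],dd[0]])
        poly=[ln[0]-dd*6+nn*9,ln[0]-dd*6-nn*9,ln[1]+dd*6-nn*9,ln[1]+dd*6+nn*9];mm.append(rodmask(c,poly))
    x,fn=fit([T,Sd],mm,cyl(.1,.007,.028),p0)
    l=rz(-tr[2])@np.array([x[0]-tr[0],x[1]-tr[1],0]);print("rod",n,p0,es.mean(0),x,fn,"tray frame",l,np.degrees(x[2]-tr[2]))
l=rz(-tr[2])@np.array([cb[0]-tr[0],cb[1]-tr[1],0]);print("comb in tray",l)
np.save("fit.npy",[tr,cb])
# overlay
for n,c in(("t",T),("s",Sd)):
    im=cv2.resize(c["pixels"],None,fx=3,fy=3,interpolation=cv2.INTER_CUBIC)
    for P in (place(tr,boxpts(.172,.262,0,.032)),place(cb,boxpts(.06,.022,.04,.09)),place(cb,boxpts(.124,.03,.028,.04))):
        q=np.int32((proj(c,P)+.5)*3)
        for i in range(8):
            for j in (1,2,4):
                if i^j>i: cv2.line(im,tuple(map(int,q[i])),tuple(map(int,q[i^j])),(0,255,255),1)
    o=im[420:860,440:1200] if n=="t" else im[440:1230,480:1000]
    cv2.imwrite(f"pics/ov_{n}.png",cv2.resize(o,None,fx=.75,fy=.75) if n=="s" else o)
E
python3 meas.py
```

```text
tray [0.59844622 0.08846941 0.23992425] 13.746647090207617
[-0.6  0.1  0.8 -1.  -1.   1.4  0.7  0.7 -3.   3.2 -1.5 -2.   1.4 -1.8
  2.7 -2.7]
[np.uint64(303), np.uint64(661)]
comb [ 0.52535757 -0.21095223  0.23391313] 13.402235290384994 0.21231766612641811
comb [ 0.52488013 -0.21309134  0.06159578] 3.52917837371392 0.15430861723446898
comb [ 0.52556362 -0.21177234  0.09785494] 5.606674867511234 0.37560685869558796
rod a [np.float64(0.6169553763366434), np.float64(0.029937006700064855), np.float64(-2.3414275126816557)] [0.61500765 0.03161287 0.028     ] [ 0.6175297   0.03103878 -2.34127619] 0.15297411065940136 tray frame [ 0.00488967 -0.06032038  0.        ] -147.89189132594868
rod b [np.float64(0.581035213212334), np.float64(0.1351951653588753), np.float64(2.7656153219852695)] [0.58161183 0.13823116 0.028     ] [0.58218328 0.13741257 2.7676049 ] 0.14822722018323464 tray frame [-0.00416678  0.05140577  0.        ] 144.82543277738188
comb in tray [-0.14214111 -0.2743226   0.        ]
```

View pics/ov_t.png

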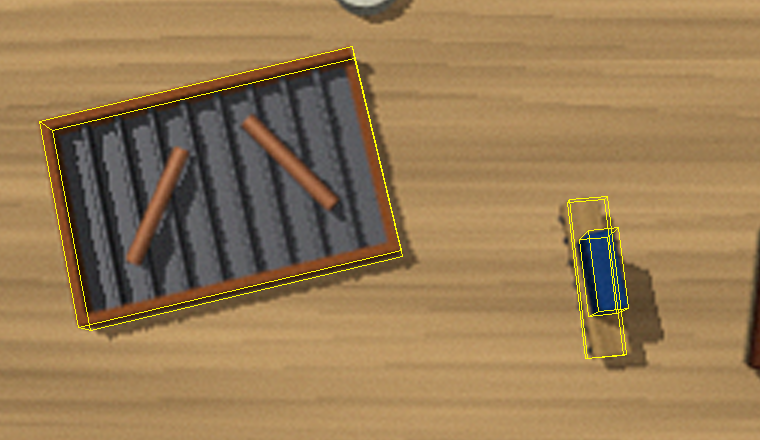

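View pics/ov_s.png

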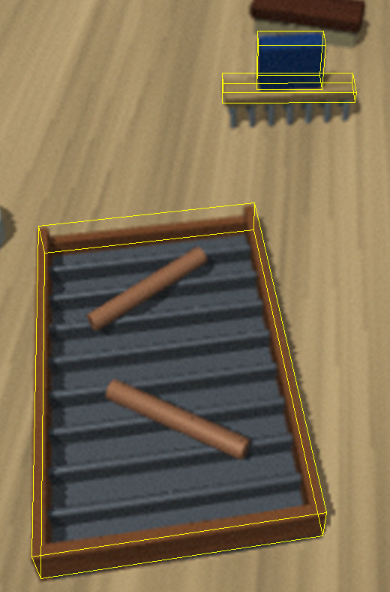

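```bash
python3 - <<'E'
from h import *
a=pickle.load(open("top0.pkl","rb"))["pixels"][195:275,315:385]
b=pickle.load(open("side0.pkl","rb"))["pixels"][150:210,250:330]
cv2.imwrite("pics/c1.png",cv2.resize(a,None,fx=7,fy=7,interpolation=cv2.INTER_NEAREST))
cv2.imwrite("pics/c2.png",cv2.resize(b,None,fx=9,fy=9,interpolation=cv2.INTER_NEAREST))
E
```

```text
(no output)
```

View pics/c1.png

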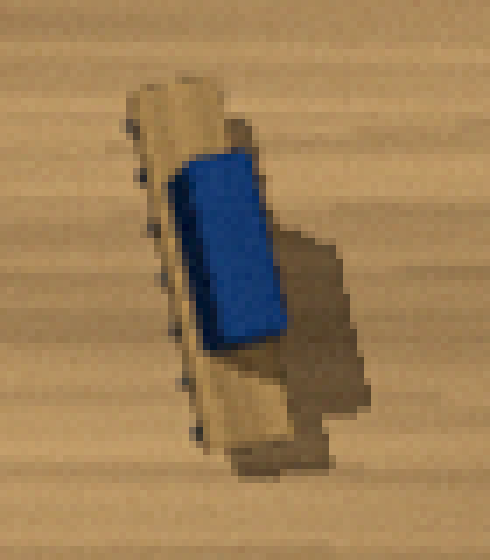

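View pics/c2.png

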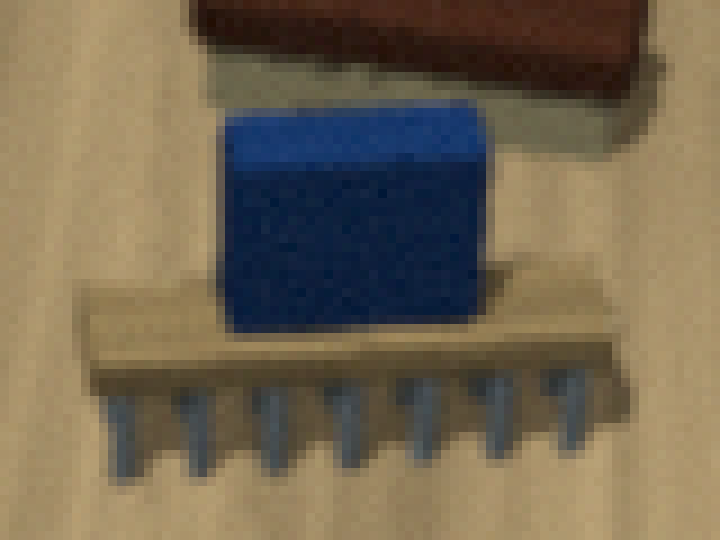

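```bash
cat > meas2.py <<'E'
from h import *
T=pickle.load(open("top0.pkl","rb"));Sd=pickle.load(open("side0.pkl","rb"))
h=lambda a,s,o:np.array(a)/s+o-.5
trt=h([(30,101),(323,33),(68,293),(370,222)],2.85,[150,145])
trs=h([(55,548),(60,250),(323,517),(253,230)],2.1,[150,130])
M=np.array([[.086,.131,.032],[.086,-.131,.032],[-.086,.131,.032],[-.086,-.131,.032]])
Ct=np.array([[.062,.015,.04],[.062,-.015,.04],[-.062,-.015,.04],[-.062,.015,.04],[.03,.011,.09],[.03,-.011,.09],[-.03,-.011,.09],[-.03,.011,.09]])
ct=h([(145,85),(218,78),(291,435),(207,447),(190,160),(247,151),(287,333),(218,345)],7,[315,195])
Cs=np.array([[.03,-.011,.09],[.03,.011,.09],[-.03,.011,.09],[-.03,-.011,.09],[.054,.011,0],[-.054,.011,0],[.062,.015,.04],[-.062,.015,.04]])
cs=h([(222,118),(228,172),(485,155),(480,103),(125,485),(575,455),(92,362),(610,340)],9,[250,150])
def f(p,w=.5):
    tr,cb,ot,os=p[:3],p[3:6],p[6:8],p[8:10]
    return np.r_[(proj(T,place(tr,M))+ot-trt).ravel(),(proj(Sd,place(tr,M))+os-trs).ravel(),(proj(T,place(cb,Ct))+ot-ct).ravel(),(proj(Sd,place(cb,Cs))+os-cs).ravel(),w*p[6:]]
for w in(.5,100):
    r=least_squares(f,[.6,.09,.24,.525,-.21,.23,0,0,0,0],args=(w,),loss="soft_l1")
    print(w,np.round(r.x,4),np.degrees(r.x[[2,5]]));print(np.round(r.fun[:-4].reshape(-1,2),1).tolist())
    d=rz(-r.x[2])@np.r_[r.x[3:5]-r.x[:2],0];print("comb in tray",d)
    if w==.5: np.save("fit.npy",r.x)
E
python3 meas2.py
```

```text
0.5 [ 5.9900e-01  8.6400e-02  2.3620e-01  5.2520e-01 -2.1340e-01  1.7090e-01
 -1.1112e+00  1.0000e-04 -1.0900e-02  1.8773e+00] [13.53443696  9.79447555]
[[-0.8, -0.3], [0.7, -1.0], [-1.4, 1.0], [0.4, 0.8], [-2.4, 3.2], [-1.2, -1.2], [0.8, -1.1], [2.8, -1.6], [-1.5, 0.4], [0.6, -0.7], [0.4, 0.5], [-0.4, 1.0], [-0.6, -0.4], [1.0, -0.8], [0.6, -0.1], [0.5, -0.1], [-0.3, -0.4], [0.1, -0.3], [1.3, 0.4], [0.1, 0.1], [-0.4, 0.2], [-0.7, 1.0], [-0.5, 0.4], [1.1, 0.1]]
comb in tray [-0.1418891  -0.27414261  0.        ]
100 [ 5.988e-01  8.920e-02  2.361e-01  5.250e-01 -2.095e-01  1.753e-01
  3.000e-04 -0.000e+00  0.000e+00  5.000e-04] [13.53032422 10.04442749]
[[-0.8, -0.3], [0.7, -1.0], [-1.5, 1.1], [0.3, 0.8], [-2.9, 3.5], [-1.5, -1.9], [0.8, -1.0], [2.7, -2.4], [-2.2, 0.5], [-0.1, -0.7], [-0.1, 0.5], [-0.8, 1.0], [-1.3, -0.3], [0.3, -0.7], [-0.0, -0.0], [-0.0, -0.0], [-0.4, -1.2], [0.1, -1.0], [1.3, -0.4], [0.1, -0.8], [-0.4, -0.5], [-0.6, 0.2], [-0.5, -0.3], [1.2, -0.7]]
comb in tray [-0.14166194 -0.27311743  0.        ]
```

```bash
cat > mv.py <<'E'
from h import *
from rig import bot
def tgt(yaw,sign=1):
    z=sign*np.array([-np.sin(yaw),np.cos(yaw),0]); x=np.array([0,0,-1.]); return np.c_[x,np.cross(z,x),z]
def rel(pos,Rm,s=None):
    s=s or bot.state(); R0=R.from_rotvec(s["tcp_rot"]).as_matrix()
    return np.round(R0.T@(np.array(pos)-s["position"])*1000,1), np.round(R.from_matrix(R0.T@Rm).as_rotvec(),4)
E
python3 - <<'E'
from mv import *
s=bot.state();print(R.from_rotvec(s["tcp_rot"]).as_matrix().round(3))
for sg in(1,-1): print(sg,rel([.525,-.2115,.20],tgt(np.radians(10),sg)))
E
```

```text
[[-0.     0.959  0.284]
 [ 0.002  0.284 -0.959]
 [-1.     0.    -0.002]]
1 (array([  44.8,  443.3, -272.7]), array([-3.0284e+00,  2.0000e-04, -2.5000e-03]))
-1 (array([  44.8,  443.3, -272.7]), array([ 1.132e-01, -1.600e-03, -1.000e-04]))
```

arm_command([
  [[4,32,-20],[0.01,0,0]],
  [[8,63,-39],[0.02,0,0]],
  [[11,95,-58],[0.03,0,0]],
  [[14,127,-78],[0.04,0,0]],
  [[17,158,-97],[0.05,0,0]],
  [[20,190,-117],[0.06,0,0]],
  [[23,222,-136],[0.07,0,0]],
  [[26,253,-156],[0.08,0,0]],
  [[29,285,-175],[0.09,0,0]],
  [[32,317,-195],[0.1,0,0]],
  [[35,348,-214],[0.113,0,0]],
  [[38,380,-234],[0.113,0,0]],
  [[41,412,-253],[0.113,0,0]],
  [[44,435,-267],[0.113,0,0]],
  [[45,443,-273],[0.113,0,0]],
  [[45,443,-273],[0.113,0,0]],
  [[45,443,-273],[0.113,0,0]],
], claw=1, squeeze=60)

```text
t: 1.57
position: [0.5242, -0.2114, 0.1995]
tcp_rot: [1.079, 1.289, -1.079]
wrist_force: [-0.5, -0.4, 0.0]
gripper_width: 0.0853
```

```bash
python3 - <<'E'
from mv import *
s=bot.state();print(s["position"],R.from_rotvec(s["tcp_rot"]).as_matrix().round(3).tolist(),s["qpos"].round(2))
c=bot.capture("wrist");pickle.dump(c,open("w1.pkl","wb"));im=c["pixels"].copy()
for yaw,x,y,col in((10,.525,-.2115,(0,255,255)),):
    cb=[x,y,np.radians(yaw)]
    for P in (place(cb,boxpts(.06,.022,.04,.09)),place(cb,boxpts(.124,.03,.028,.04))):
        q=np.int32(proj(c,P))
        for i in range(8):
            for j in(1,2,4):
                if i^j>i: cv2.line(im,tuple(map(int,q[i])),tuple(map(int,q[i^j])),col,1)
cv2.imwrite("pics/w1.png",im)
E
```

```text
[ 0.52419008 -0.21141039  0.19952957] [[-0.001, 0.985, 0.175], [0.001, 0.175, -0.985], [-1.0, -0.001, -0.002]] [-0.52 -0.06  1.8   0.    1.4   0.88]
```

View pics/w1.png

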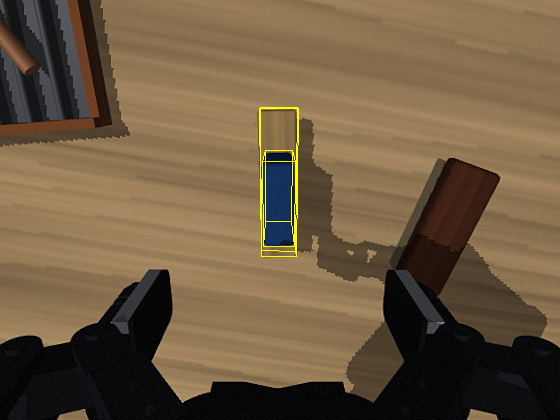

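```bash
python3 - <<'E'
from mv import *
T=pickle.load(open("top0.pkl","rb"))
P=pix2plane(T,np.array([(703,330),(717,197),(772,197),(753,340)])/2.85+[150,145],.03)
print(((P-[.525,-.2115,0])@rz(np.radians(10))).round(3))
s=bot.state();print(rel([.525,-.2115,.063],tgt(np.radians(10),-1)))
E
```

```text
[[-0.086 -0.107  0.03 ]
 [ 0.019 -0.142  0.03 ]
 [ 0.012 -0.188  0.03 ]
 [-0.101 -0.146  0.03 ]]
(array([136.7,   1.2,  -0.2]), array([-0.0003, -0.0013,  0.0008]))
```

arm_command([
  [[15,0,0],[0,0,0]],
  [[35,0,0],[0,0,0]],
  [[55,1,0],[0,0,0]],
  [[75,1,0],[0,0,0]],
  [[95,1,0],[0,0,0]],
  [[110,1,0],[0,0,0]],
  [[122,1,0],[0,0,0]],
  [[132,1,0],[0,0,0]],
  [[137,1,0],[0,0,0]],
  [[137,1,0],[0,0,0]],
  [[137,1,0],[0,0,0]],
], claw=1)

```text
t: 2.53
position: [0.5251, -0.2122, 0.0633]
tcp_rot: [1.081, 1.287, -1.08]
wrist_force: [0.1, -1.0, 0.3]
gripper_width: 0.0851
```

arm_command([
  [[0,0,0],[0,0,0]],
  [[0,0,0],[0,0,0]],
  [[0,0,0],[0,0,0]],
  [[0,0,0],[0,0,0]],
  [[0,0,0],[0,0,0]],
  [[0,0,0],[0,0,0]],
  [[0,0,0],[0,0,0]],
  [[0,0,0],[0,0,0]],
  [[0,0,0],[0,0,0]],
  [[0,0,0],[0,0,0]],
  [[0,0,0],[0,0,0]],
  [[0,0,0],[0,0,0]],
], claw=0, squeeze=60)

```text
t: 3.53
position: [0.5253, -0.2123, 0.0637]
tcp_rot: [1.081, 1.286, -1.08]
wrist_force: [-0.5, 0.7, 3.3]
gripper_width: 0.0215
```

```bash
python3 - <<'E'
from mv import *
s=bot.state();print(s["position"],s["wrist_force"],s["gripper_width"])
c=bot.capture("side");cv2.imwrite("pics/s2.png",c["pixels"])
tr=[.599,.088,.236]; 
for y,z in((-.19,.12),(-.165,.091-.002),):
    p=place(tr,np.array([[-.0,y,z]]))[0];print(p,rel(p,tgt(tr[2],-1)))
E
```

```text
[ 0.52533339 -0.21233904  0.06366397] [-0.4717561   0.66212188  3.31668962] 0.02148583514739294
[ 0.64342492 -0.09673339  0.12      ] (array([-56.3, 136.3, -93.4]), array([-0.0621, -0.0003, -0.0004]))
[ 0.63757954 -0.07242637  0.089     ] (array([ -25.3,  134.8, -118.4]), array([-0.0621, -0.0003, -0.0004]))
```

View pics/s2.png

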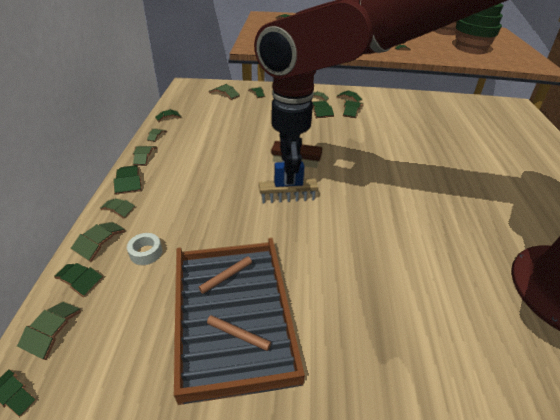

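arm_command([
  [[-15,0,0],[0,0,0]],
  [[-35,0,0],[0,0,0]],
  [[-50,8,-6],[0,0,0]],
  [[-56,24,-17],[-0.01,0,0]],
  [[-56,45,-31],[-0.02,0,0]],
  [[-56,66,-45],[-0.03,0,0]],
  [[-56,88,-60],[-0.04,0,0]],
  [[-56,108,-74],[-0.05,0,0]],
  [[-56,124,-85],[-0.062,0,0]],
  [[-56,136,-93],[-0.062,0,0]],
  [[-56,136,-93],[-0.062,0,0]],
  [[-56,136,-93],[-0.062,0,0]],
  [[-56,136,-93],[-0.062,0,0]],
])

```text
t: 4.67
position: [0.6423, -0.0977, 0.1189]
tcp_rot: [1.034, 1.313, -1.035]
wrist_force: [-1.0, -0.2, -1.6]
gripper_width: 0.0213
```

```bash
python3 - <<'E'
from mv import *
s=bot.state();print(s["position"],s["wrist_force"],s["gripper_width"])
for n in("side","top"):
    c=bot.capture(n);tr=[.599,.088,.236]; im=c["pixels"].copy(); p=s["position"]
    cb=[p[0],p[1],tr[2]]; z=p[2]-.0637
    for P in (place(cb,boxpts(.06,.022,.04,.09)),place(cb,boxpts(.124,.03,.028,.04))):
        q=np.int32(proj(c,P+[0,0,z]))
        for i in range(8):
            for j in(1,2,4):
                if i^j>i: cv2.line(im,tuple(map(int,q[i])),tuple(map(int,q[i^j])),(0,255,255),1)
    im=im[100:400,130:450] if n=="side" else im[130:280,150:400]
    cv2.imwrite(f"pics/{n}3.png",cv2.resize(im,None,fx=2,fy=2) if n=="side" else cv2.resize(im,None,fx=3,fy=3))
for y in(-.17,-.04):
    p=place(tr,np.array([[0,y,.0897]]))[0];print(p,rel(p,tgt(tr[2],-1)))
E
```

```text
[ 0.64228434 -0.09766974  0.11889348] [-0.97367667 -0.15722134 -1.59979405] 0.021294900303245975
[ 0.63874862 -0.07728777  0.0897    ] (array([ 29.6,   1.3, -20.9]), array([-0.0013, -0.0006,  0.0006]))
[0.60835262 0.04910876 0.0897    ] (array([  29.7,    1.1, -150.9]), array([-0.0013, -0.0006,  0.0006]))
```

View pics/side3.png

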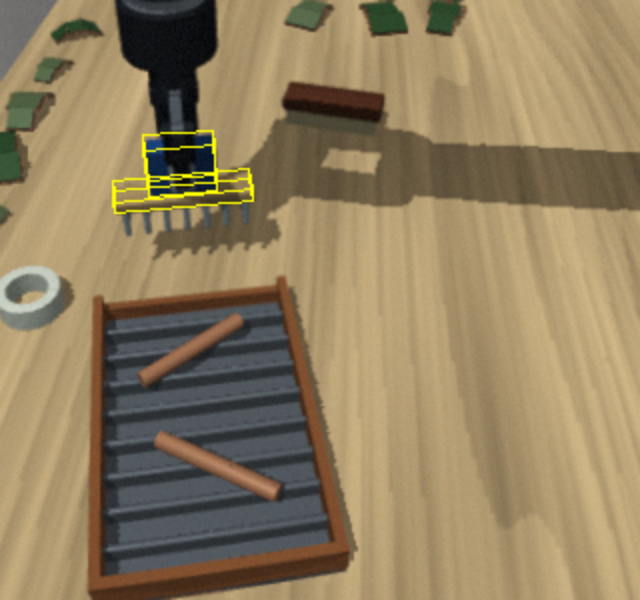

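View pics/top3.png

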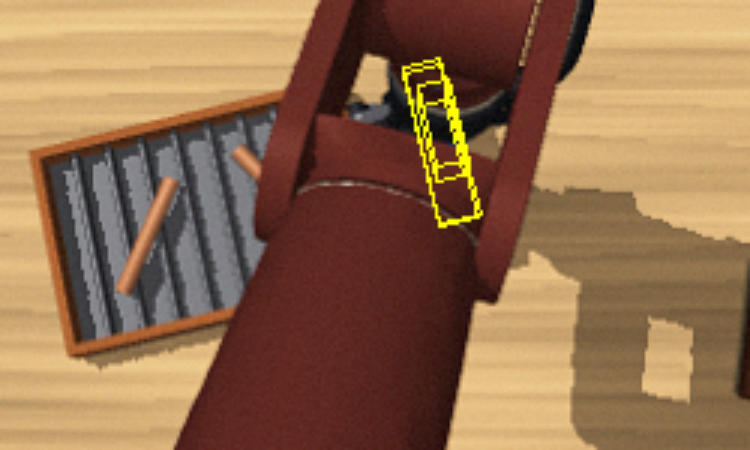

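arm_command([
  [[8,0,-4],[0,0,0]],
  [[18,1,-10],[0,0,0]],
  [[26,1,-16],[0,0,0]],
  [[29,1,-21],[0,0,0]],
  [[29,1,-21],[0,0,0]],
  [[29,1,-26],[0,0,0]],
  [[29,1,-32],[0,0,0]],
  [[29,1,-38],[0,0,0]],
  [[29,1,-44],[0,0,0]],
  [[29,1,-50],[0,0,0]],
  [[29,1,-56],[0,0,0]],
  [[29,1,-62],[0,0,0]],
  [[29,1,-68],[0,0,0]],
  [[29,1,-74],[0,0,0]],
  [[29,1,-79],[0,0,0]],
  [[29,1,-84],[0,0,0]],
  [[29,1,-89],[0,0,0]],
  [[29,1,-94],[0,0,0]],
  [[29,1,-99],[0,0,0]],
  [[29,1,-104],[0,0,0]],
])

```text
t: 6.43
position: [0.619, 0.0038, 0.0904]
tcp_rot: [1.035, 1.312, -1.035]
wrist_force: [-0.2, 0.3, -0.5]
gripper_width: 0.0213
```

```bash
cat > look.py <<'E'
from mv import *
import sys
s=bot.state();tr=[.599,.088,.236]
print(s["t"],s["position"],s["wrist_force"],s["gripper_width"],"tray",rz(-tr[2])@(s["position"]-[tr[0],tr[1],0]))
c=bot.capture("side");pickle.dump(c,open("last.pkl","wb"));im=c["pixels"][140:420,150:370]
cv2.imwrite(f"pics/{sys.argv[1]}.png",cv2.resize(im,None,fx=2.1,fy=2.1,interpolation=cv2.INTER_CUBIC))
E
python3 look.py l1
```

```text
6.4333 [0.61901098 0.0038166  0.0903732 ] [-0.17913751  0.2974966  -0.51305153] 0.02132831403809169 tray [-0.00022708 -0.0865288   0.0903732 ]
```

View pics/l1.png

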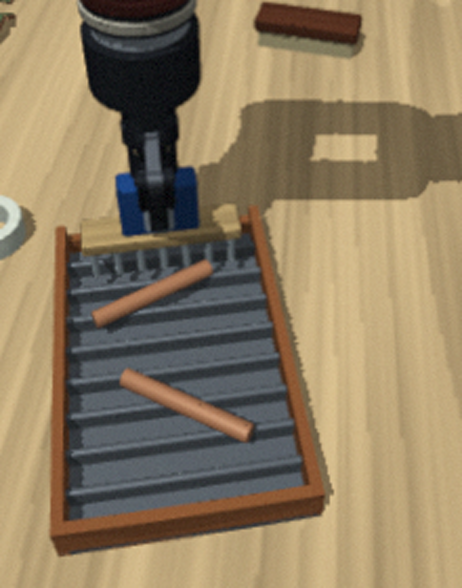

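arm_command([
  [[0.5,0,-4],[0,0,0]],
  [[0.5,0,-8],[0,0,0]],
  [[0.5,0,-12],[0,0,0]],
  [[0.5,0,-16],[0,0,0]],
  [[0.5,0,-20],[0,0,0]],
  [[0.5,0,-24],[0,0,0]],
  [[0.5,0,-28],[0,0,0]],
  [[0.5,0,-32],[0,0,0]],
  [[0.5,0,-36],[0,0,0]],
  [[0.5,0,-40],[0,0,0]],
  [[0.5,0,-44],[0,0,0]],
  [[0.5,0,-48],[0,0,0]],
  [[0.5,0,-52],[0,0,0]],
  [[0.5,0,-56],[0,0,0]],
])

```text
t: 7.65
position: [0.6056, 0.0596, 0.0899]
tcp_rot: [1.035, 1.313, -1.034]
wrist_force: [0.4, 0.3, -2.1]
gripper_width: 0.0212
```

```bash
python3 look.py l2
```

```text
7.65 [0.60562053 0.05955841 0.08987993] [ 0.39512428  0.26915839 -2.08871851] 0.021199349064210886 tray [-0.00021306 -0.0292012   0.08987993]
```

View pics/l2.png

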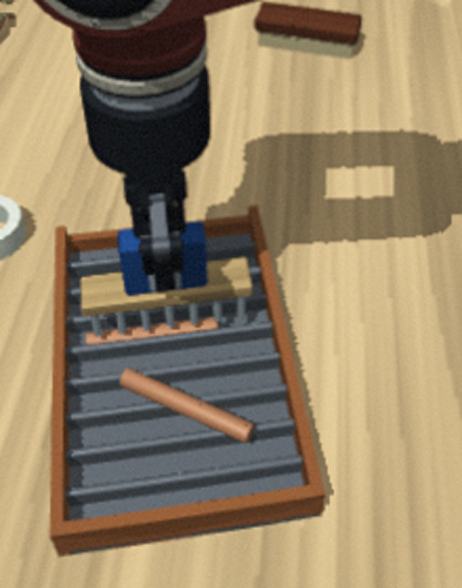

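arm_command([
  [[0.5,0,-4],[0,0,0]],
  [[0.5,0,-8],[0,0,0]],
  [[0.5,0,-12],[0,0,0]],
  [[0.5,0,-16],[0,0,0]],
  [[0.5,0,-20],[0,0,0]],
  [[0.5,0,-24],[0,0,0]],
  [[0.5,0,-28],[0,0,0]],
  [[0.5,0,-32],[0,0,0]],
  [[0.5,0,-36],[0,0,0]],
  [[0.5,0,-40],[0,0,0]],
  [[0.5,0,-44],[0,0,0]],
  [[0.5,0,-48],[0,0,0]],
  [[0.5,0,-52],[0,0,0]],
  [[0.5,0,-56],[0,0,0]],
  [[0.5,0,-60],[0,0,0]],
  [[0.5,0,-64],[0,0,0]],
])

```text
t: 9.03
position: [0.5904, 0.1228, 0.0894]
tcp_rot: [1.035, 1.314, -1.034]
wrist_force: [0.3, 0.5, -2.2]
gripper_width: 0.0213
```

```bash
python3 look.py l3
```

```text
9.0333 [0.59035927 0.1227775  0.08944394] [ 0.25098585  0.50569309 -2.17258002] 0.021316224056537783 tray [-0.00026971  0.03583384  0.08944394]
```

View pics/l3.png

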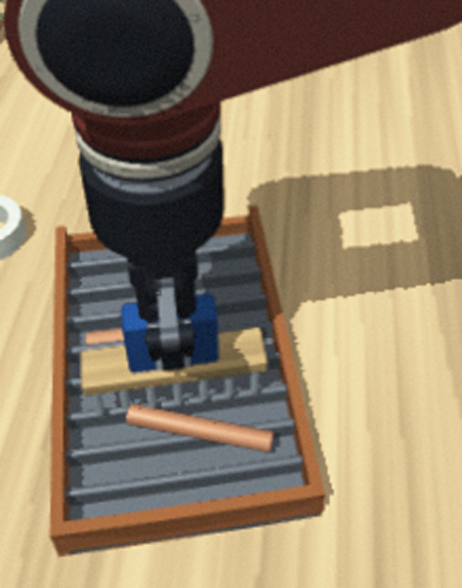

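Rod a stays in a groove behind; rod b is turning. Continue.

arm_command([
  [[0,0,-4],[0,0,0]],
  [[0,0,-8],[0,0,0]],
  [[0,0,-12],[0,0,0]],
  [[0,0,-16],[0,0,0]],
  [[0,0,-20],[0,0,0]],
  [[0,0,-24],[0,0,0]],
  [[0,0,-28],[0,0,0]],
  [[0,0,-32],[0,0,0]],
  [[0,0,-36],[0,0,0]],
  [[0,0,-40],[0,0,0]],
  [[0,0,-44],[0,0,0]],
  [[0,0,-48],[0,0,0]],
  [[0,0,-48],[0,0,0]],
])

```text
t: 10.17
position: [0.5787, 0.1708, 0.0895]
tcp_rot: [1.034, 1.315, -1.033]
wrist_force: [0.9, -0.2, -1.2]
gripper_width: 0.0215
```

```bash
python3 look.py l4
```

```text
10.1667 [0.57873476 0.17084238 0.08952154] [ 0.93142624 -0.20877982 -1.24915528] 0.02146591626580428 tray [-0.00033369  0.0852844   0.08952154]
```

View pics/l4.png

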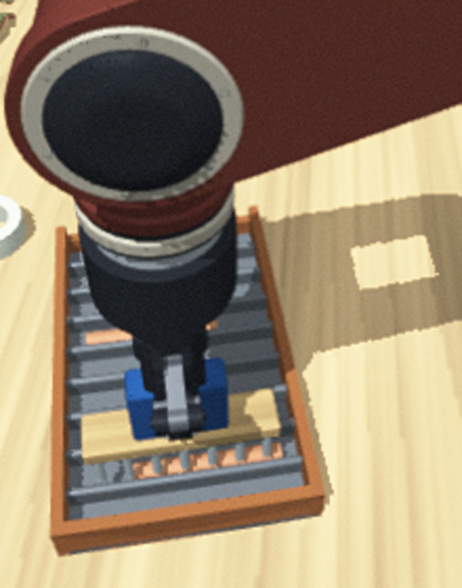

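arm_command([
  [[-10,0,0],[0,0,0]],
  [[-25,0,0],[0,0,0]],
  [[-40,0,0],[0,0,0]],
  [[-55,0,10],[0,0,0]],
  [[-60,0,30],[0,0,0]],
  [[-60,0,55],[0,0,0]],
  [[-60,0,80],[0,0,0]],
  [[-60,0,105],[0,0,0]],
  [[-60,0,130],[0,0,0]],
  [[-60,0,155],[0,0,0]],
  [[-60,0,180],[0,0,0]],
  [[-60,0,205],[0,0,0]],
  [[-60,0,230],[0,0,0]],
  [[-60,-10,255],[0,0,0]],
  [[-60,-20,280],[0,0,0]],
  [[-60,-35,305],[0,0,0]],
  [[-60,-60,325],[0,0,0]],
  [[-60,-80,340],[0,0,0]],
  [[-60,-90,345],[0,0,0]],
  [[-60,-90,345],[0,0,0]],
])

```text
t: 11.88
position: [0.5711, -0.1879, 0.1494]
tcp_rot: [1.036, 1.313, -1.036]
wrist_force: [1.4, 0.4, -1.6]
gripper_width: 0.0215
```

```bash
python3 look.py l5; python3 - <<'E'
from mv import *
c=bot.capture("top");pickle.dump(c,open("t5.pkl","wb"));cv2.imwrite("pics/t5.png",cv2.resize(c["pixels"][145:265,145:345],None,fx=4,fy=4,interpolation=cv2.INTER_CUBIC))
E
```

```text
11.8833 [ 0.57108249 -0.18785968  0.14936735] [ 1.38252025  0.39952158 -1.60535592] 0.021530859271337816 tray [-0.0916439  -0.26168559  0.14936735]
```

View pics/l5.png

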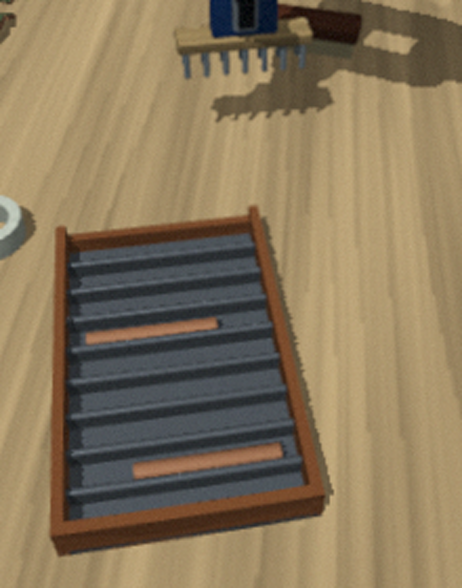

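View pics/t5.png

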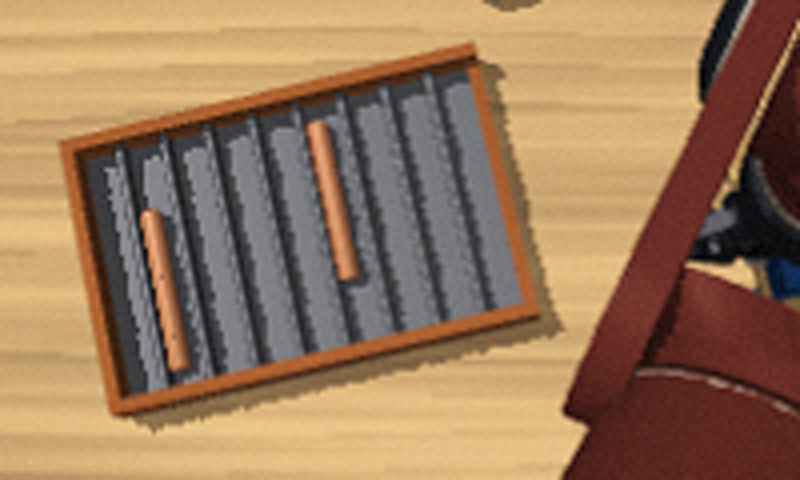

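arm_command([
  [[10,0,0],[0,0,0]],
  [[25,0,0],[0,0,0]],
  [[40,0,0],[0,0,0]],
  [[55,0,0],[0,0,0]],
  [[66,0,0],[0,0,0]],
  [[73,0,0],[0,0,0]],
  [[78,0,0],[0,0,0]],
  [[81,0,0],[0,0,0]],
  [[83,0,0],[0,0,0]],
  [[84.5,0,0],[0,0,0]],
  [[85.5,0,0],[0,0,0]],
  [[85.5,0,0],[0,0,0]],
  [[85.5,0,0],[0,0,0]],
])

```text
t: 13.07
position: [0.5728, -0.186, 0.0644]
tcp_rot: [1.035, 1.313, -1.032]
wrist_force: [0.1, -0.1, -2.1]
gripper_width: 0.0215
```

```bash
python3 - <<'E'
from mv import *
s=bot.state();print(s["position"],s["wrist_force"],s["gripper_width"],R.from_rotvec(s["tcp_rot"]).as_matrix()[:,0].round(4))
E
```

```text
[ 0.57284517 -0.18596322  0.06438387] [ 0.07810422 -0.13325501 -2.10112267] 0.021487276355080482 [ 4.0e-04  2.1e-03 -1.0e+00]
```

arm_command([
  [[0.5,0,0],[0,0,0]],
  [[1,0,0],[0,0,0]],
  [[1,0,0],[0,0,0]],
  [[1,0,0],[0,0,0]],
])

```text
t: 13.4
position: [0.5731, -0.1861, 0.0638]
tcp_rot: [1.035, 1.312, -1.032]
wrist_force: [0.2, 0.2, -0.4]
gripper_width: 0.0215
```

Touching lightly. Release.

arm_command([
  [[0,0,0],[0,0,0]],
  [[0,0,0],[0,0,0]],
  [[0,0,0],[0,0,0]],
  [[0,0,0],[0,0,0]],
  [[0,0,0],[0,0,0]],
  [[0,0,0],[0,0,0]],
  [[0,0,0],[0,0,0]],
  [[0,0,0],[0,0,0]],
  [[0,0,0],[0,0,0]],
  [[0,0,0],[0,0,0]],
], claw=1)

```text
t: 14.23
position: [0.5731, -0.1861, 0.0638]
tcp_rot: [1.035, 1.312, -1.032]
wrist_force: [-0.5, -0.2, -0.3]
gripper_width: 0.0854
```

arm_command([
  [[-5,0,0],[0,0,0]],
  [[-15,0,0],[0,0,0]],
  [[-30,0,0],[0,0,0]],
  [[-50,0,0],[0,0,0]],
  [[-75,0,0],[0,0,0]],
  [[-100,0,0],[0,0,0]],
  [[-125,0,0],[0,0,0]],
  [[-140,0,0],[0,0,0]],
  [[-140,0,0],[0,0,0]],
  [[-140,0,0],[0,0,0]],
  [[-140,0,0],[0,0,0]],
])

```text
t: 15.15
position: [0.5724, -0.1861, 0.2027]
tcp_rot: [1.035, 1.313, -1.033]
wrist_force: [0.5, 0.6, -0.4]
gripper_width: 0.0854
```

```bash
python3 - <<'E'
from mv import *
c=bot.capture("side");cv2.imwrite("pics/end.png",c["pixels"])
w=bot.capture("wrist");cv2.imwrite("pics/endw.png",w["pixels"])
s=bot.state();print(s["t"],s["position"],s["wrist_force"],s["gripper_width"])
E
```

```text
15.25 [ 0.57198772 -0.18592154  0.20164922] [-0.77852246  0.04627615  0.89626497] 0.08568364716520083
```

View pics/end.png

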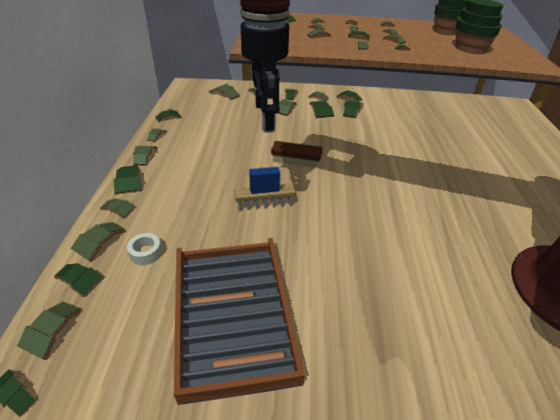

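View pics/endw.png

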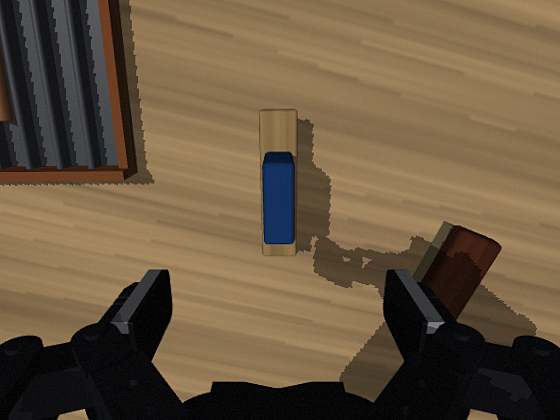

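The side view shows the comb standing on its pegs at about (265,187), off the tray. The rods lie in grooves at about (222,298) and (248,360), and the gripper is clear of everything. The wrist view shows the comb upright between the open fingers, at about (278,185).

```bash
python3 -c "
from rig import bot
print(bot.finish_job())"
```

```text
the job is handed in; nothing more can be done
None
```

I combed both rods into grooves, stood the comb back on the table off the tray, let go, and handed the job in at about 15 s. The hand-in gave no verdict.

- **Sweep:** I gripped the blue-handled comb and swept it once from the -y to the +y side of the tray, with its peg tips about 5 mm above the ridges. The fingers stayed on the grip block, about 40 mm above the rods.
- **Rods:** After the sweep, the top and side pictures showed both rods lying parallel in separate grooves. I judged this by eye and did not measure their final angles or heights.
- **Comb:** It stands upright about 0.13 m clear of the tray's -y edge. The gripper was opened fully and raised 140 mm, and the wrist force read near zero, within noise.
- **Disagreement:** The top and side cameras differed by 2–4 mm on where the tray and comb were. The tray corner fit was off by up to about 4 pixels in the side view. An overlay on the wrist camera picture confirmed the comb's position before I gripped it, and the tray error did not affect the sweep.

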